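# Clip the spotlight onto its rail

### The arm

A 6-joint arm with a two-finger parallel gripper is mounted at the origin on a cart in front of the work surface, level with it; the furniture and walls round the work are solid. World frame = base frame: x ahead of the robot, y to its left, z up, the work surface at z = 0. Lengths are in mm, angles in degrees, forces in N, time in s.
With the tool pointing down it reaches from about 400 to 825 mm from the base axis. Payload 7 kg.
Tool frame: the origin (TCP) lies at the very end of the fingers, on their centre line; the grasp point (between the pads) lies 19 mm behind it; z points along the fingers, y is the line along which they close (so a half turn about z gives the same grasp; the last joint's range is limited). The gripper opens to 88 mm and grips with 3 to 60 N. Pads are 19 mm wide; open, the fingers measure 130 mm over their backs; the gripper's body (78 mm by 193 mm) begins 47 mm behind the grasp point.
Start: joints at [-48.008, 20.546, 0.682, 0, -70.136, -16.507], TCP at [290.409, -609.309, 226.561] pointing down, gripper open.
Joint ranges: [-176.03, 176.03], [-82.01, 121.73], [-58.28, 71.71], [-173.87, 95.51], [-174.79, -0.11], [-173.66, 173.66]. Speed limits (degrees/s): [136.94, 136.94, 172.46, 180, 180, 180].

### API

Orientations are given as a 3x3 rotation matrix whose columns are the frame's x, y, z axes.
In Python, from workcell import bot, snapshot, job gives the robot as it stands.
- The arm moves only by the tool play_rows, never from a script. Its argument "series" is a list of rows, each an object with "hand": the opening, from -1 (shut) to 1 (fully open), so that 0 is half open; "dp": the shift along the tool's x, y, z in units of 1000 mm (1.0 is 1000 mm), a list of three; "roll": the turn about the tool's z in units of 0.5 rad (1.0 is 0.5 rad). A call has 1 to 12 rows; each row shifts and turns the commanded pose from where the row before left it, along the tool's axes as they then stand; what a row does not reach is not made up. A row lasts 1/8 s, in which the tool goes at most 62.5 mm and 10.7 degrees, less where a joint would pass 70% of its speed; a pose out of reach is approached as far as the arm can. A call with a number of a shift or a turn outside -1 to 1 is refused whole. A call with a gripper value outside its range is refused whole. The fingers move at their own pace and stop on an object; "grip_force" is the grip in N (left out, the last holds). Time passes only in rows, so rows that do not move let the fingers close. It gives the time, the measured TCP pose, the force, the opening and the grip force at its end, in the units of the state.
- bot.state(): the state, without advancing time (a new reading comes with each control period).
- snapshot(name): name is "side" or "top" or "wrist"; returns a dict with "pixels" (420x560x3 uint8, blue, green, red), "z_map" (420x560 float32, mm along the optical axis (not along the pixel's ray), 0 where there is no reading), "fx", "fy", "cx", "cy" (pixels), "cam_to_world" (4x4, takes a point from camera to world coordinates). Camera axes: x right, y up, looking along -z (the intrinsics and any distortion apply to the point x, -y, -z); pixel columns grow to the right and rows downward; lengths in mm; the calibration is good to about 2 mm. A picture is of the moment at which its call begins.
- job.job_done(): hands the job in; it is judged then, once.
The state is a dict: "time": time; "joint_positions": joint angles; "joint_vel": joint speeds; "tau": joint torques, N m; "ee_pos": TCP position; "eef_rot": TCP orientation; "contact_force": force on the tool from outside, world axes, zero at the start; "wrist_torque": the same for the moment, N m; "grip_width": opening from 0.0 (shut) to 1.0 (fully open); "finger_force": force on a finger pad.
Only numpy, scipy, OpenCV 4.12 (cv2) and the standard library are available. Lean on these libraries where they do the work, as an engineer would, in place of code of your own. Each camera call takes 0.05 s, during which the arm holds its last target. There are 200 camera calls.

### The job

Clip the little black spotlight onto the aluminium rail of the wooden lamp base, roughly midway between the two grey end blocks and with its lens on the far side as seen from the robot: hook its yellow lip under the rail's near edge, then rock it down until the sprung orange foot clicks under the far edge and it sits flat and fully home. The rail may be screwed on a little off-centre, so find it by touch and use a light hand (under 12 N while the spotlight is still tipped up for hooking, never over 40 N); leave the open candle, the jar and the tin as they stand.

Things in the scene. Friction and masses are not known exactly. Their poses are not given: they have to be found in the camera images.
- lamp_base: Fixed wooden slab 130 (x) x 210 (y) x 20 mm high carrying the rail. Origin: middle of its underside, on the table; x points away from the robot (turned up to 0.25 rad), y along the rail. Two grey end blocks (96 x 26 mm, top 47 mm above the table) hold the rail's ends; 142 mm of rail between them are free, centred on y = 0.
- rail_nominal (a point): Nominal middle of the rail's top plate (the base's axes), 39 mm above the table. Plate 46 mm wide (x), 3 mm thick, on a web 26 mm wide: it overhangs 10 mm on the near (-x) and far (+x) side with 16 mm free below. The true rail is rigid but sits up to 17 mm nearer or further along x than this point, differently each time; its height is true.
- lamp_center (a point): Centre of the loose spotlight's black housing, 68 (x) x 36 (y) x 44 mm high, 0.15 to 0.25 kg; starts upright, 34 mm above the table. Lens at the +x end, lip at -x. Grasp across y, in the upper half so that the fingertips stay clear of the rail. Clipped home, the housing's underside (22 mm below this point) lies flat on the plate: this point is 61 mm above the table, with about 3 mm play along x.
- lip_root (a point): On the spotlight, its axes: inner corner of the hooked lip, 23.5 mm along -x from the housing's centre and 22 mm below it (at its underside). The lip's wall (5.5 mm thick, to -x) hangs 12 mm down from here; its yellow toe points +x, 6 mm long, top 6.2 mm and bottom 12 mm below: the slot for the plate. With the +x end raised 0.27 rad it slides under the near edge, the foot still clear of the far edge.
- foot_tip (a point): On the spotlight, its axes: tip of the sprung orange wedge foot (22 mm wide), 19.5 mm along +x from the housing's centre and 26 mm below it, pointing -x. From 1 mm under the tip it slopes down and out to 4 mm further +x and 6.5 mm lower. Fixed black cheeks beside it, from 6 to 14 mm further +x, hang 12 mm below the housing.
- foot (a joint): How far the orange foot is pushed back (along the spotlight's +x), in m: 0 sprung out, 0.006 the stop. Spring 1.5 N at 0 and 0.35 N more per mm. Rocking down pushes it back to about 0.0035; it jumps back to 0 when it clicks under the plate. That takes about 8 to 12 N straight down over the foot.
- tester: Open candle in a glass, 67 mm wide, 74 mm high; origin at the middle of its underside. Leave standing.
- tin: Flat brass-coloured tin 61 x 88 x 22 mm; origin at the middle of its underside. Leave in place.
- jar: Lidded candle jar, 69 mm wide, 82 mm high; origin at the middle of its underside. Leave standing.
- lamp_lens (a point): Middle of the spotlight's round lens: 38 mm along +x from point lamp_center, same height; same axes.
Mind the look-alikes: they are no part of the job. Leave any blue look-alike of the part that bears lamp_center alone.

How it is judged (in metres and radians):
At the end, for the whole second after the job is handed in: Clipped on the rail, released and at rest: centre 58.5 to 63.5 mm above the table, within 27 mm of midway between the end blocks and 23 mm of the base's middle line, level within 0.05 rad, in line within 0.08 rad, lens on the far side, foot sprung out (below 1.2 mm) (z of lamp_center in the frame of lamp_base between 0.0585 and 0.0635 m and x of lamp_center in the frame of lamp_base between -0.023 and 0.023 m and y of lamp_center in the frame of lamp_base between -0.027 and 0.027 m and angle between the z axis of lamp_center and the z axis of lamp_base, either way round below 0.05 rad and angle between the x axis of lamp_center and the x axis of lamp_base, either way round below 0.08 rad and value of joint foot below 0.0012 m and x of lamp_lens in the frame of lamp_base above 0 m and linear speed of lamp below 0.02 m/s); the robot touches nothing.
It fails at once if the spotlight is pressed against the base or rail with more than 40 N (contact force between lamp and lamp_base above 40 N).
It fails at once if while still tipped by more than 0.2 rad, the spotlight is pushed against the base or rail with more than 12 N (angle between lamp_center's own z axis and vertical above 0.2 rad and contact force between lamp and lamp_base above 12 N).
It fails at once if the open candle is shifted by more than 15 mm or tipped (distance of tester from where it was at the start of the episode above 0.015 m or angle between tester's own z axis and vertical above 0.3 rad).
It fails at once if the tin is shifted by more than 15 mm or tipped (distance of tin from where it was at the start of the episode above 0.015 m or angle between tin's own z axis and vertical above 0.3 rad).
It fails at once if the candle jar is shifted by more than 15 mm or tipped (distance of jar from where it was at the start of the episode above 0.015 m or angle between jar's own z axis and vertical above 0.3 rad).
It also fails if it takes over 72 s, if anything falls off the work surface, if the arm or the gripper's body presses on something with over 40 N, if the wrist force passes 120 N, or if a joint passes its speed limit or range.

## Working session

There is one attempt and no reset: what is moved stays moved. The work goes in short steps, Python scripts to look and compute and a tool call to move; the robot and the scene stay as the last step left them, time stands still between calls to the robot, and variables do not carry over. Pictures are saved under pics/ and viewed, at most 10 in all, crops included, and the job is handed in when it is done.

Besides the shell and the picture viewer there is one more tool, called after "Emit:" by a JSON object that holds its "method" and its "body", one argument or row to a line. play_rows: Moves the arm, as the interface text tells. Its arguments: {"type":"object","properties":{"series":{"type":"array"},"grip_force":{"type":"number"}},"required":["series"]}

```bash
mkdir -p pics
cat > h.py <<'E'
import numpy as np,cv2
from workcell import bot,snapshot,job
def pts(s):
    z=s["z_map"];v,u=np.mgrid[0:z.shape[0],0:z.shape[1]]
    P=np.stack([(u-s["cx"])/s["fx"]*z,-(v-s["cy"])/s["fy"]*z,-z,np.ones_like(z)],-1)
    W=(P@np.array(s["cam_to_world"]).T)[...,:3];W[z==0]=np.nan;return W
E
python3 - <<'E'
from h import *
ims=[]
for n in("side","top","wrist"):
    s=snapshot(n);np.savez(f"pics/{n}.npz",**s);ims.append(s["pixels"]);print(n,[k for k in s],s["fx"],np.round(s["cam_to_world"],2).tolist())
    cv2.imwrite(f"pics/{n}0.png",s["pixels"])
print(bot.state())
E
```

```text
side ['pixels', 'z_map', 'fx', 'fy', 'cx', 'cy', 'cam_to_world'] 489.2606068882395 [[-0.93, 0.19, -0.32, 158.1], [-0.37, -0.5, 0.78, 942.01], [-0.01, 0.84, 0.54, 712.76], [0.0, 0.0, 0.0, 1.0]]
top ['pixels', 'z_map', 'fx', 'fy', 'cx', 'cy', 'cam_to_world'] 385.50228485618925 [[0.01, 0.99, -0.11, 424.91], [-1.0, 0.01, 0.03, 18.08], [0.03, 0.11, 0.99, 1004.61], [0.0, 0.0, 0.0, 1.0]]
wrist ['pixels', 'z_map', 'fx', 'fy', 'cx', 'cy', 'cam_to_world'] 305.34866779288643 [[-0.43, -0.86, -0.27, 216.66], [0.9, -0.41, -0.13, -646.55], [0.0, -0.3, 0.95, 383.77], [0.0, 0.0, 0.0, 1.0]]
{'time': 0.15, 'joint_positions': array([-4.80083936e+01,  2.05797497e+01,  6.45159151e-01, -1.53024419e-02,
       -7.01395664e+01, -1.65070766e+01]), 'joint_vel': array([ 0.10760273, -0.12124442,  0.14285975,  0.15620399,  0.0076953 ,
        0.01178908]), 'tau': array([-7.23484791e-04, -5.83276141e+01,  2.93288916e+01,  7.00125933e+00,
        8.70154094e-03, -1.04557148e-04]), 'ee_pos': array([ 290.22940541, -608.9726846 ,  225.8562624 ]), 'eef_rot': array([[-9.02740555e-01, -4.30184878e-01, -6.79197991e-04],
       [-4.30185396e-01,  9.02739857e-01,  1.13001117e-03],
       [ 1.27025381e-04,  1.31228796e-03, -9.99999131e-01]]), 'contact_force': array([-0.37914773, -0.76431483, -0.12402356]), 'wrist_torque': array([-0.00172194,  0.00965776,  0.0149398 ]), 'finger_force': 0.0, 'grip_width': 0.9990148177081628}
```

View pics/top0.png

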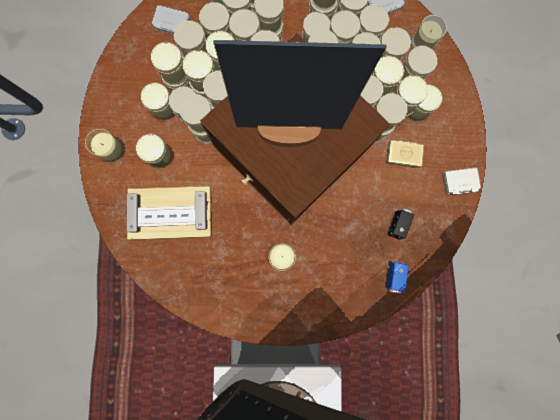

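View pics/side0.png

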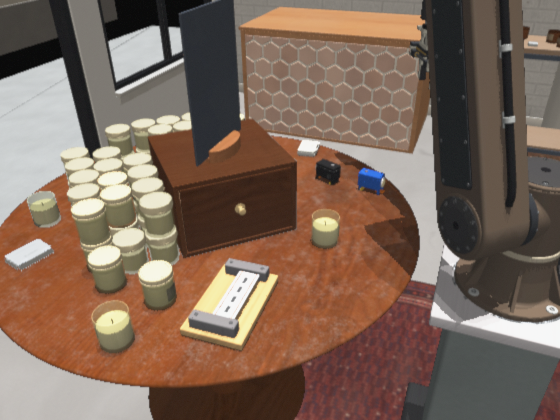

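The top view shows the base at about (168,213) and two lamp-like parts: a black one at (402,223) and a blue one at (398,277). The open candle near the middle is at (282,257). The black part fits the description, so I'll confirm it in one crop and measure.

Run:
```python
from h import *
t=dict(np.load("pics/top.npz"));s=dict(np.load("pics/side.npz"))
a=cv2.resize(t["pixels"][195:300,365:440],None,fx=5,fy=5,interpolation=cv2.INTER_CUBIC)
b=cv2.resize(s["pixels"][145:205,300:400],None,fx=4,fy=4,interpolation=cv2.INTER_CUBIC)
c=np.zeros((525,790,3),np.uint8);c[:,:375]=a;c[:240,380:780]=b
cv2.imwrite("pics/crop.png",c)
W=pts(t);hsv=cv2.cvtColor(t["pixels"],cv2.COLOR_BGR2HSV)
def box(m,l):
    n,L,st,_=cv2.connectedComponentsWithStats(m.astype(np.uint8))
    for k in range(1,n):
        if st[k,4]>25:
            p=W[L==k];p=p[np.isfinite(p[:,0])]; r=cv2.minAreaRect(p[:,:2].astype(np.float32));print(l,st[k],np.round(r[0]),np.round(r[1]),round(r[2],1),"z",np.round(np.percentile(p[:,2],[5,50,95])))
roi=np.zeros(W.shape[:2],bool);roi[180:245,120:220]=1
box(roi&(W[...,2]>12)&(W[...,2]<30),"slab")
box(roi&(W[...,2]>12),"base all")
box(roi&(W[...,2]>43),"blocks")
box(roi&(W[...,2]>34)&(W[...,2]<43),"rail")
roi[:]=0;roi[195:250,370:440]=1
box(roi&(W[...,2]>45),"lamp top");box(roi&(W[...,2]>10),"lamp all")
roi[:]=0;roi[180:300,230:330]=1;box(roi&(W[...,2]>20)&(W[...,2]<120)&(np.mgrid[0:420,0:560][0]>235),"candle")
roi[:]=0;roi[125:200,380:490]=1;box(roi&(W[...,2]>10),"tin etc")
```

```text
slab [ 127  186   84   54 2292] [533. 282.] [130. 211.] 2.8 z [16. 20. 23.]
base all [ 126  186   85   54 4209] [533. 282.] [130. 211.] 2.8 z [17. 22. 48.]
blocks [195 191  11  39 383] [537. 197.] [96. 25.] 2.4 z [44. 47. 49.]
blocks [126 194  12  38 384] [528. 365.] [93. 27.] 2.3 z [44. 47. 49.]
rail [ 136  195   60   37 1080] [535. 285.] [ 90. 144.] 5.9 z [36. 39. 42.]
lamp top [391 209  23  30 411] [ 509. -310.] [37. 71.] 67.6 z [49. 55. 58.]
lamp all [388 209  26  31 517] [ 510. -310.] [37. 73.] 68.0 z [23. 55. 58.]
candle [268 243  28  28 612] [424.  -6.] [64. 65.] 0.7 z [46. 49. 74.]
tin etc [380 125  16  16 155] [ 723. -246.] [17. 88.] 35.5 z [ 47. 123. 196.]
tin etc [387 141  37  26 774] [ 700. -333.] [89. 62.] 82.9 z [17. 22. 25.]
tin etc [443 168  37  26 730] [ 626. -484.] [62. 91.] 7.9 z [14. 18. 21.]
```

View pics/crop.png

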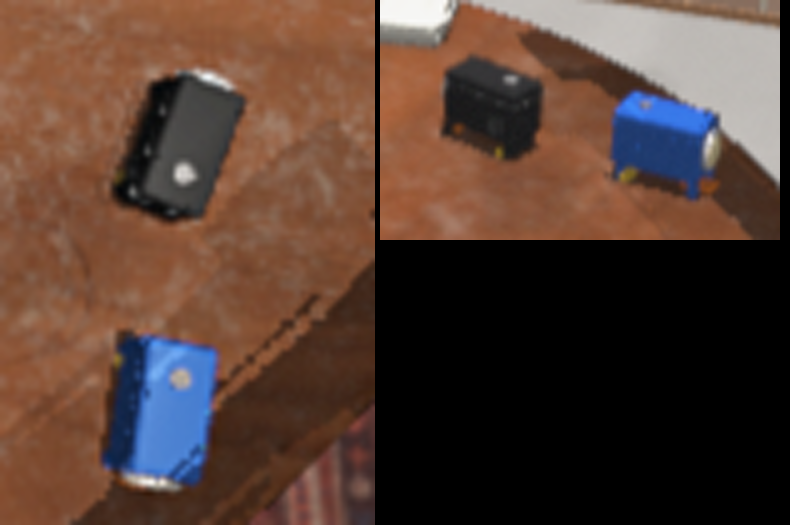

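The crop shows the black lamp's lens at the top, facing away from the robot, and its yellow lip at the near-left. The blue one is the look-alike. Lamp yaw is about -22° and base yaw about +3°. I'll move over the lamp.

Emit:
{"method": "play_rows", "body": {
  "series": [
    {"hand": 1,"dp": [-0.0274,0.0145,0.008],"roll": 0},
    {"hand": 1,"dp": [-0.0274,0.0145,0.008],"roll": 0},
    {"hand": 1,"dp": [-0.0274,0.0145,0.008],"roll": 0},
    {"hand": 1,"dp": [-0.0274,0.0145,0.008],"roll": 0},
    {"hand": 1,"dp": [-0.0274,0.0145,0.008],"roll": 0},
    {"hand": 1,"dp": [-0.0274,0.0145,0.008],"roll": 0},
    {"hand": 1,"dp": [-0.0274,0.0145,0.008],"roll": 0},
    {"hand": 1,"dp": [-0.0274,0.0145,0.008],"roll": 0},
    {"hand": 1,"dp": [-0.0274,0.0145,0.008],"roll": 0},
    {"hand": 1,"dp": [-0.0274,0.0145,0.008],"roll": 0},
    {"hand": 1,"dp": [-0.0274,0.0145,0.008],"roll": 0},
    {"hand": 1,"dp": [-0.0274,0.0145,0.008],"roll": 0}
  ]
}}

```text
time: 1.65
ee_pos: [512.8, -309.8, 130.1]
eef_rot: [[-0.903, -0.43, -0.0], [-0.43, 0.903, 0.0], [0.0, 0.0, -1.0]]
contact_force: [0.2, -1.1, -0.7]
grip_width: 1.002
finger_force: 0.0
```

Emit:
{"method": "play_rows", "body": {
  "series": [
    {"hand": 1,"dp": [0,0,0],"roll": 0.332},
    {"hand": 1,"dp": [0,0,0],"roll": 0.332},
    {"hand": 1,"dp": [0,0,0],"roll": 0.332},
    {"hand": 1,"dp": [0,0,0],"roll": 0.332},
    {"hand": 1,"dp": [0,0,0],"roll": 0.332},
    {"hand": 1,"dp": [0,0,0],"roll": 0},
    {"hand": 1,"dp": [0,0,0],"roll": 0}
  ]
}}

```text
time: 2.52
ee_pos: [512.3, -310.7, 130.4]
eef_rot: [[-0.928, 0.372, -0.0], [0.372, 0.928, 0.0], [0.0, -0.0, -1.0]]
contact_force: [-0.1, -0.0, -0.3]
grip_width: 0.999
finger_force: 0.0
```

Run:
```python
from h import *
s=snapshot("wrist");np.savez("pics/w1.npz",**s);cv2.imwrite("pics/w1.png",s["pixels"])
W=pts(s);st=bot.state();print(st["ee_pos"],st["eef_rot"],st["contact_force"])
m=(W[...,2]>46)&(W[...,2]<66)&(np.hypot(W[...,0]-507,W[...,1]+309)<60)
n,L,q,_=cv2.connectedComponentsWithStats(m.astype(np.uint8));k=1+q[1:,4].argmax();p=W[L==k]
print(q[k],cv2.minAreaRect(p[:,:2].astype(np.float32)),np.percentile(p[:,2],[5,50,95]))
# rail from top view
t=dict(np.load("pics/top.npz"));W=pts(t);a=np.radians(3.0)
B=(W-[532.7,281.5,0])@np.array([[np.cos(a),-np.sin(a),0],[np.sin(a),np.cos(a),0],[0,0,1]])
m=(abs(B[...,1])<55)&(B[...,2]>33)&(B[...,2]<45);print("rail x",np.percentile(B[m][:,0],[1,3,50,97,99]),np.percentile(B[m][:,2],[5,50,95]))
for y in(-40,-20,0,20,40):
    k=m&(abs(B[...,1]-y)<8);print(y,B[k][:,0].min(),B[k][:,0].max())
```

```text
[ 512.29671796 -310.741206    130.48437403] [[-9.27843837e-01  3.72968888e-01 -1.53290282e-04]
 [ 3.72968884e-01  9.27843849e-01  5.12029748e-05]
 [ 1.61326562e-04 -9.66414075e-06 -9.99999987e-01]] [ 0.14810186 -0.33779102  0.54429258]
[ 258  170   45   83 3567] ((511.2841796875, -313.0887756347656), (36.33375930786133, 72.26695251464844), 67.95931243896484) [52.80321014 55.78797475 57.00066975]
rail x [-33.34850122 -32.48864628  -8.57942506 252.89105051 262.13032202] [35.60301197 38.61896066 42.02194508]
-40 -33.384280163810914 245.47260212467282
-20 -32.496808358367105 315.26831113968825
0 -33.9085625069629 322.7145006141287
20 -33.44005758564891 252.22866581474165
40 -32.57430680212372 255.04127937497603
```

View pics/w1.png

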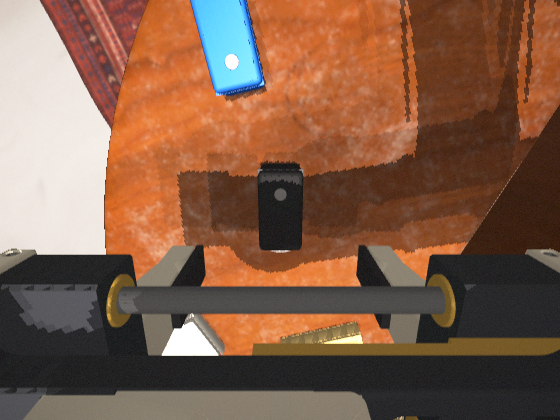

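The wrist view shows the black lamp at (280,208) between the fingers with its lens at the lower end, away from the camera. The blue lamp at (230,45) is clear. I'll descend and grip.

Emit:
{"method": "play_rows", "body": {
  "series": [
    {"hand": 1,"dp": [0,-0.0015,0.02],"roll": 0},
    {"hand": 1,"dp": [0,0,0.02],"roll": 0},
    {"hand": 1,"dp": [0,0,0.02],"roll": 0},
    {"hand": 1,"dp": [0,0,0.02],"roll": 0},
    {"hand": 1,"dp": [0,0,0.02],"roll": 0},
    {"hand": -1,"dp": [0,0,0],"roll": 0},
    {"hand": -1,"dp": [0,0,0],"roll": 0},
    {"hand": -1,"dp": [0,0,0],"roll": 0},
    {"hand": -1,"dp": [0,0,0],"roll": 0},
    {"hand": -1,"dp": [0,0,0],"roll": 0},
    {"hand": -1,"dp": [0,0,0],"roll": 0},
    {"hand": -1,"dp": [0,0,0],"roll": 0}
  ],
  "grip_force": 8
}}

```text
time: 4.08
ee_pos: [512.0, -312.2, 30.8]
eef_rot: [[-0.927, 0.376, 0.0], [0.376, 0.927, -0.0], [-0.0, 0.0, -1.0]]
contact_force: [0.4, 0.4, 2.3]
grip_width: 0.406
finger_force: 8.0
```

Emit:
{"method": "play_rows", "body": {
  "series": [
    {"hand": -1,"dp": [0,0,0],"roll": 0},
    {"hand": -1,"dp": [0,0,0],"roll": 0},
    {"hand": -1,"dp": [0,0,-0.01],"roll": 0},
    {"hand": -1,"dp": [0,0,-0.015],"roll": 0},
    {"hand": -1,"dp": [0,0,-0.015],"roll": 0},
    {"hand": -1,"dp": [0,0,0],"roll": 0},
    {"hand": -1,"dp": [0,0,0],"roll": 0}
  ]
}}

```text
time: 4.95
ee_pos: [511.6, -312.0, 70.6]
eef_rot: [[-0.927, 0.376, 0.0], [0.376, 0.927, 0.0], [-0.0, 0.0, -1.0]]
contact_force: [-1.5, -0.6, -3.2]
grip_width: 0.412
finger_force: 8.0
```

```bash
cat >> h.py <<'E'
def lamp(f):
    """lamp top face in tool axes: tilt (rad, lens end up +) and lamp x offset of TCP, via the wrist depth"""
    s=snapshot("wrist");st=bot.state();cv2.imwrite(f"pics/{f}.png",s["pixels"])
    T=(pts(s)-st["ee_pos"])@st["eef_rot"]; T=T*[-1,1,-1]  # x: lens way, z up
    np.save(f"pics/{f}.npy",T)
    m=(abs(T[...,1])<15)&(abs(T[...,0])<50)&(T[...,2]>5)&(T[...,2]<50)
    p=T[m]
    for x0 in range(-50,20,4):
        q=p[(p[:,0]>=x0)&(p[:,0]<x0+4)]
        if len(q)>10: print(x0+2,len(q),np.round(np.percentile(q[:,2],[10,50,90]),1))
    print(np.round(st["ee_pos"],1),np.round(st["contact_force"],1),st["grip_width"],st["finger_force"])
    return p
E
python3 -c "
from h import *
lamp('w2')"
```

```text
-36 985 [ 8.2 19.5 24.4]
-32 559 [24.3 25.3 26.2]
-28 511 [24.6 25.4 26.2]
-24 492 [24.6 25.5 26.4]
-20 493 [24.8 25.7 26.6]
-16 460 [24.7 25.6 26.5]
-12 458 [24.7 25.5 26.2]
-8 457 [24.6 25.4 26.1]
-4 432 [24.6 25.4 26.2]
0 426 [24.7 25.4 26.2]
4 63 [24.6 25.  25.7]
20 283 [24.8 25.5 26.2]
[ 511.4 -312.    70.3] [-0.7 -0.5 -2.6] 0.41229420914069037 7.993389666080475
```

View pics/w2.png

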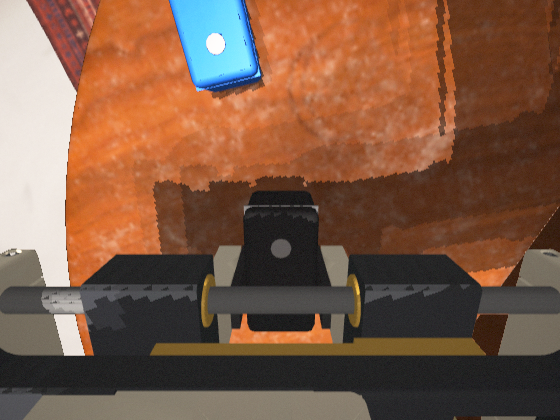

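The lamp is held level, with its top 25.5 mm above the TCP. Next I'll lift, turn to the base yaw and carry it around the cabinet. Then I'll tilt it over the slab's near edge, with the lens end on the slab.

Emit:
{"method": "play_rows", "body": {
  "series": [
    {"hand": -1,"dp": [0,0,-0.03],"roll": 0},
    {"hand": -1,"dp": [0,0,-0.035],"roll": 0},
    {"hand": -1,"dp": [0,0,-0.035],"roll": 0},
    {"hand": -1,"dp": [0,0,-0.035],"roll": 0},
    {"hand": -1,"dp": [0,0,0],"roll": -0.22},
    {"hand": -1,"dp": [0,0,0],"roll": -0.22},
    {"hand": -1,"dp": [0,0,0],"roll": -0.22},
    {"hand": -1,"dp": [0,0,0],"roll": -0.216}
  ]
}}

```text
time: 6.0
ee_pos: [511.4, -312.0, 204.7]
eef_rot: [[-0.998, -0.056, -0.001], [-0.056, 0.998, 0.001], [0.001, 0.001, -1.0]]
contact_force: [-0.4, -0.6, -1.4]
grip_width: 0.409
finger_force: 8.0
```

Emit:
{"method": "play_rows", "body": {
  "series": [
    {"hand": -1,"dp": [0.0075,0.03,0],"roll": 0},
    {"hand": -1,"dp": [0.0075,0.032,0],"roll": 0},
    {"hand": -1,"dp": [0.0075,0.032,0],"roll": 0},
    {"hand": -1,"dp": [0.0075,0.032,0],"roll": 0},
    {"hand": -1,"dp": [0.0075,0.032,0],"roll": 0},
    {"hand": -1,"dp": [0.0075,0.032,0],"roll": 0},
    {"hand": -1,"dp": [0.0075,0.032,0],"roll": 0},
    {"hand": -1,"dp": [0.0075,0.032,0],"roll": 0},
    {"hand": -1,"dp": [0.0075,0.032,0],"roll": 0},
    {"hand": -1,"dp": [0.0075,0.03,0],"roll": 0}
  ]
}}

```text
time: 7.25
ee_pos: [419.5, 0.3, 205.1]
eef_rot: [[-0.999, -0.053, -0.001], [-0.053, 0.999, -0.0], [0.001, -0.0, -1.0]]
contact_force: [0.7, -0.2, -1.6]
grip_width: 0.409
finger_force: 8.0
```

Emit:
{"method": "play_rows", "body": {
  "series": [
    {"hand": -1,"dp": [-0.005,0.03,0],"roll": 0},
    {"hand": -1,"dp": [-0.005,0.03,0],"roll": 0},
    {"hand": -1,"dp": [-0.005,0.03,0],"roll": 0},
    {"hand": -1,"dp": [-0.005,0.03,0],"roll": 0},
    {"hand": -1,"dp": [-0.005,0.03,0],"roll": 0},
    {"hand": -1,"dp": [-0.005,0.03,0],"roll": 0},
    {"hand": -1,"dp": [-0.005,0.03,0.01],"roll": 0},
    {"hand": -1,"dp": [-0.005,0.03,0.02],"roll": 0},
    {"hand": -1,"dp": [-0.005,0.02,0.03],"roll": 0},
    {"hand": -1,"dp": [-0.005,0.016,0.03],"roll": 0},
    {"hand": -1,"dp": [0,0,0.02],"roll": 0},
    {"hand": -1,"dp": [0,0,0],"roll": 0}
  ]
}}

```text
time: 8.75
ee_pos: [454.4, 276.6, 93.5]
eef_rot: [[-0.999, -0.053, -0.003], [-0.053, 0.999, -0.004], [0.003, -0.003, -1.0]]
contact_force: [0.1, 0.2, -1.9]
grip_width: 0.41
finger_force: 8.0
```

Run:
```python
from h import *
s=snapshot("wrist");cv2.imwrite("pics/w3.png",s["pixels"]);st=bot.state();W=pts(s)
print(st["ee_pos"],st["eef_rot"].round(4).tolist(),st["contact_force"].round(2))
T=(W-st["ee_pos"])@st["eef_rot"]*[-1,1,-1];np.save("pics/w3.npy",T)
z=W[...,2]
for n,lo,hi in(("slab",14,26),("blocks",43,51),("rail",34,42)):
    m=(z>lo)&(z<hi)&(abs(T[...,1])<130)&(abs(T[...,0])<150)
    if n=="rail": m&=abs(T[...,1])<60
    c,L,q,_=cv2.connectedComponentsWithStats(m.astype(np.uint8))
    for k in range(1,c):
        if q[k,4]>150: p=W[L==k];print(n,q[k],np.round(cv2.minAreaRect(p[:,:2].astype(np.float32)),1) if 0 else cv2.minAreaRect(p[:,:2].astype(np.float32)),"Tmin/max",np.percentile(T[L==k],[1,99],axis=0).round(1).tolist())
```

```text
[455.16664536 277.15962838  94.88281707] [[-0.9986, -0.0529, -0.0014], [-0.0529, 0.9986, -0.0019], [0.0015, -0.0018, -1.0]] [ 0.05 -0.53 -0.67]
slab [ 157  232   87   27 1657] ((483.0882263183594, 208.90267944335938), (21.56235122680664, 71.48787689208984), 2.9126977920532227) Tmin/max [[13.9, -104.1, -80.4], [31.5, -34.7, -73.6]]
slab [ 318  233   92   26 1713] ((475.9523010253906, 343.8652648925781), (20.83489418029785, 75.79387664794922), 3.313117027282715) Tmin/max [[14.4, 28.7, -80.3], [31.4, 102.5, -73.4]]
slab [ 229  329  104   15 1299] ((568.9752197265625, 279.8102722167969), (16.859956741333008, 94.9843978881836), 3.262470006942749) Tmin/max [[106.5, -48.4, -76.1], [121.9, 42.4, -73.4]]
```

View pics/w3.png

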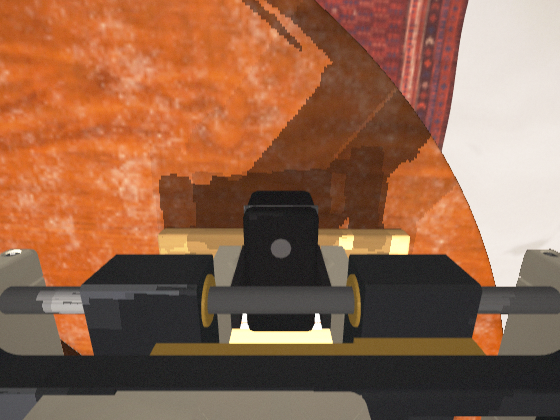

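The wrist view shows the slab's near edge at row 231, 13 mm lens-side of the TCP, as planned. I'll shift 5 mm nearer and lower onto it.

Emit:
{"method": "play_rows", "body": {
  "series": [
    {"hand": -1,"dp": [0.005,0,0.01],"roll": 0},
    {"hand": -1,"dp": [0,0,0.01],"roll": 0},
    {"hand": -1,"dp": [0,0,0.01],"roll": 0},
    {"hand": -1,"dp": [0,0,0.01],"roll": 0},
    {"hand": -1,"dp": [0,0,0.002],"roll": 0},
    {"hand": -1,"dp": [0,0,0.001],"roll": 0},
    {"hand": -1,"dp": [0,0,0.001],"roll": 0},
    {"hand": -1,"dp": [0,0,0.001],"roll": 0},
    {"hand": -1,"dp": [0,0,0],"roll": 0}
  ],
  "grip_force": 6
}}

```text
time: 9.93
ee_pos: [450.7, 277.6, 50.8]
eef_rot: [[-0.999, -0.053, 0.0], [-0.053, 0.999, 0.0], [-0.0, 0.0, -1.0]]
contact_force: [-0.2, 0.9, -1.0]
grip_width: 0.411
finger_force: 6.0
```

Emit:
{"method": "play_rows", "body": {
  "series": [
    {"hand": -1,"dp": [0,0,0.001],"roll": 0},
    {"hand": -1,"dp": [0,0,0.001],"roll": 0},
    {"hand": -1,"dp": [0,0,0.001],"roll": 0}
  ]
}}

```text
time: 10.3
ee_pos: [450.4, 277.6, 48.2]
eef_rot: [[-0.999, -0.053, 0.0], [-0.053, 0.999, 0.0], [-0.0, 0.0, -1.0]]
contact_force: [-5.5, -0.4, 7.7]
grip_width: 0.412
finger_force: 6.0
```

```bash
python3 -c "
from h import *
lamp('w4')"
```

```text
-40 665 [ 8.3 17.4 23. ]
-36 626 [23.2 24.6 25.6]
-32 522 [24.4 25.3 26. ]
-28 500 [24.6 25.4 26.2]
-24 516 [24.8 25.7 26.7]
-20 494 [24.9 26.  26.9]
-16 457 [25.1 26.  26.8]
-12 476 [25.3 26.1 26.8]
-8 461 [25.4 26.3 27. ]
-4 446 [25.7 26.4 27.2]
0 291 [25.6 26.4 27.2]
16 169 [26.9 27.4 28.2]
20 398 [26.7 27.4 28.2]
[450.3 277.6  48.1] [-4.9  0.4  6.1] 0.4090933617868306 6.000291779637337
```

Tilt has started (about 0.035 rad), but at 8 to 9 N. I'll lighten the grip so it pivots more easily.

Emit:
{"method": "play_rows", "body": {
  "series": [
    {"hand": -1,"dp": [0,0,0],"roll": 0},
    {"hand": -1,"dp": [0,0,0.001],"roll": 0},
    {"hand": -1,"dp": [0,0,0.001],"roll": 0},
    {"hand": -1,"dp": [0,0,0.001],"roll": 0}
  ],
  "grip_force": 3.5
}}

```text
time: 10.85
ee_pos: [450.6, 277.6, 44.5]
eef_rot: [[-0.999, -0.053, 0.0], [-0.053, 0.999, 0.0], [-0.0, 0.0, -1.0]]
contact_force: [-3.6, -0.1, 3.7]
grip_width: 0.406
finger_force: 3.5
```

```bash
python3 -c "
from h import *
lamp('w5')"
```

```text
-44 35 [20.9 21.4 22.5]
-40 1005 [10.1 23.4 25.3]
-36 550 [24.8 25.6 26.5]
-32 550 [25.2 26.  26.8]
-28 540 [25.6 26.5 27.5]
-24 524 [26.  27.1 27.9]
-20 502 [26.4 27.3 28.2]
-16 504 [26.8 27.6 28.4]
-12 483 [27.1 28.  28.8]
-8 498 [27.6 28.4 29.1]
-4 484 [27.9 28.8 29.7]
0 120 [28.2 29.  29.5]
12 25 [30.9 31.3 31.8]
16 431 [30.1 30.8 31.6]
20 413 [30.4 31.2 31.9]
[450.6 277.5  44.4] [-3.4  0.7  3.3] 0.4144862996198582 3.5004065930843353
```

It is tilting but also slipping, because friction on the slab opposes the rotation. Dragging backwards while lowering makes that friction help, so I'll lift, advance and drag back.

Emit:
{"method": "play_rows", "body": {
  "series": [
    {"hand": -1,"dp": [0,0,-0.006],"roll": 0},
    {"hand": -1,"dp": [-0.005,0,0],"roll": 0},
    {"hand": -1,"dp": [-0.004,0,0],"roll": 0},
    {"hand": -1,"dp": [0,0,0.005],"roll": 0},
    {"hand": -1,"dp": [0.002,0,0.001],"roll": 0},
    {"hand": -1,"dp": [0.002,0,0.001],"roll": 0},
    {"hand": -1,"dp": [0.002,0,0.001],"roll": 0},
    {"hand": -1,"dp": [0.002,0,0.001],"roll": 0},
    {"hand": -1,"dp": [0.002,0,0.001],"roll": 0}
  ],
  "grip_force": 4
}}

```text
time: 12.02
ee_pos: [449.5, 277.5, 40.6]
eef_rot: [[-0.999, -0.053, 0.0], [-0.053, 0.999, 0.0], [-0.0, 0.0, -1.0]]
contact_force: [0.3, 0.5, -0.8]
grip_width: 0.411
finger_force: 4.0
```

```bash
python3 -c "
from h import *
lamp('w6')"
```

```text
-44 11 [14.7 15.1 16.5]
-40 665 [14.8 17.7 19.2]
-36 546 [18.5 19.5 20.5]
-32 546 [19.6 20.6 21.6]
-28 530 [20.9 21.9 23. ]
-24 538 [21.8 23.  23.9]
-20 516 [22.9 23.9 24.8]
-16 535 [24.1 24.9 25.8]
-12 521 [25.1 26.1 27. ]
-8 516 [26.2 27.2 28.1]
-4 516 [27.2 28.2 29.1]
0 175 [27.8 28.6 29.4]
12 183 [32.3 33.  33.8]
16 513 [32.6 33.6 34.4]
20 378 [33.3 34.1 34.8]
[449.2 277.4  40.5] [-0.5  0.2 -1.4] 0.4096626602588574 3.999943323433399
```

Tilt is now about 0.26 rad with no contact load. I'll lock the grip, lift clear, and work out the lamp centre in tool axes and the hooking pose.

Emit:
{"method": "play_rows", "body": {
  "series": [
    {"hand": -1,"dp": [0,0,0],"roll": 0},
    {"hand": -1,"dp": [0,0,0],"roll": 0},
    {"hand": -1,"dp": [0,0,-0.015],"roll": 0},
    {"hand": -1,"dp": [0,0,-0.02],"roll": 0},
    {"hand": -1,"dp": [0,0,-0.01],"roll": 0},
    {"hand": -1,"dp": [0,0,0],"roll": 0},
    {"hand": -1,"dp": [0,0,0],"roll": 0}
  ],
  "grip_force": 14
}}

```text
time: 12.95
ee_pos: [449.3, 277.0, 85.2]
eef_rot: [[-0.999, -0.052, -0.001], [-0.052, 0.999, -0.0], [0.001, -0.0, -1.0]]
contact_force: [0.3, 0.1, -1.8]
grip_width: 0.41
finger_force: 14.0
```

```bash
cat >> h.py <<'E'
def fit(f):
    import io,contextlib
    with contextlib.redirect_stdout(io.StringIO()): p=lamp(f)
    t=p[(p[:,0]>-34)&(p[:,0]<24)&~((p[:,0]>0)&(p[:,0]<15))]
    for _ in range(3):
        k=np.polyfit(t[:,0],t[:,2],1);r=t[:,2]-np.polyval(k,t[:,0]);t=t[abs(r)<1.5]
    th=np.arctan(k[0]);c,s=np.cos(th),np.sin(th)
    # along-face coordinate of the near end: outermost points within 3 mm of the face
    n=p[:,2]-np.polyval(k,p[:,0]);u=(p[:,0]*c+p[:,2]*s)
    ends=[np.percentile(u[(n/ (1/c)>-d)&(n<2)],0.3) for d in(3,6,12)]
    v=k[1]*c   # face height normal to face
    out=[]
    for e in ends:
        uc,vc=e+34,v-22; out.append((round(uc*c-vc*s,1),round(uc*s+vc*c,1)))
    st=bot.state();print("tilt",round(th,3),"centre(T) for near-end cuts",out,np.round(st["ee_pos"],1),np.round(st["contact_force"],1))
    return th,out
E
python3 - <<'E'
from h import *
th,o=fit("w7")
E
```

```text
tilt 0.261 centre(T) for near-end cuts [(np.float64(-4.1), np.float64(5.4)), (np.float64(-4.5), np.float64(5.3)), (np.float64(-4.5), np.float64(5.3))] [449.2 277.   85. ] [-1.1 -0.2 -2.4]
```

Tilt is 0.261 rad and the centre sits at (-4.3, +5.3) mm from the TCP. For hooking I want TCP z ≈ 61.6. I expect the wall to touch at TCP base-x ≈ -13, about 71 mm ahead. I'll go forward 43 mm and down.

Emit:
{"method": "play_rows", "body": {
  "series": [
    {"hand": -1,"dp": [-0.014,0,0],"roll": 0},
    {"hand": -1,"dp": [-0.014,0,0],"roll": 0},
    {"hand": -1,"dp": [-0.015,0,0],"roll": 0},
    {"hand": -1,"dp": [0,0,0.01],"roll": 0},
    {"hand": -1,"dp": [0,0,0.01],"roll": 0},
    {"hand": -1,"dp": [0,0,0.0032],"roll": 0},
    {"hand": -1,"dp": [0,0,0],"roll": 0},
    {"hand": -1,"dp": [0,0,0],"roll": 0},
    {"hand": -1,"dp": [0,0,0],"roll": 0}
  ]
}}

```text
time: 14.12
ee_pos: [492.6, 279.9, 62.8]
eef_rot: [[-0.999, -0.053, 0.001], [-0.053, 0.999, 0.001], [-0.001, 0.001, -1.0]]
contact_force: [-0.6, -0.5, -2.4]
grip_width: 0.411
finger_force: 14.0
```

Run:
```python
from h import *
fit("w8")
s=snapshot("wrist");W=pts(s);a=np.radians(3.0)
B=(W-[532.7,281.5,0])@np.array([[np.cos(a),-np.sin(a),0],[np.sin(a),np.cos(a),0],[0,0,1]])
for lo,hi in((-60,-25),(-60,-40),(25,40),(40,60)):
    m=(B[...,1]>lo)&(B[...,1]<hi)&(B[...,2]>34)&(B[...,2]<42)&(abs(B[...,0])<60)
    if m.sum()>20: print(lo,hi,m.sum(),np.percentile(B[m][:,0],[1,5,50]).round(1))
```

```text
tilt 0.26 centre(T) for near-end cuts [(np.float64(-4.1), np.float64(5.3)), (np.float64(-4.6), np.float64(5.1)), (np.float64(-4.6), np.float64(5.1))] [492.6 279.9  62.7] [-1.   0.5 -1.7]
-60 -25 80 [-33.4 -33.3 -32.7]
-60 -40 80 [-33.4 -33.3 -32.7]
40 60 66 [-33.4 -33.1 -32.5]
```

View pics/w8.png

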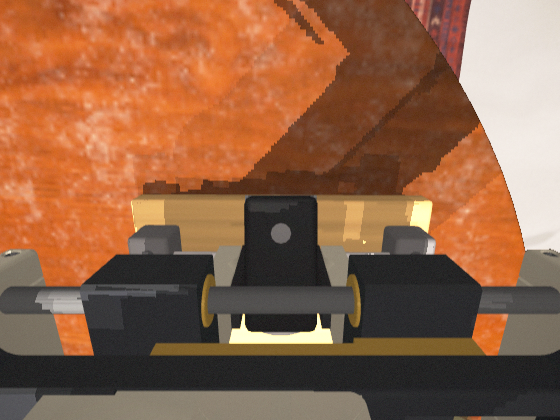

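The wrist view shows the lamp at (280,265) between the grey blocks at (155,240) and (408,240). The rail's near edge is confirmed at base x = -33.3. I'll lower 1.1 mm and go forward.

Emit:
{"method": "play_rows", "body": {
  "series": [
    {"hand": -1,"dp": [-0.004,0,0.0011],"roll": 0},
    {"hand": -1,"dp": [-0.006,0,0],"roll": 0},
    {"hand": -1,"dp": [-0.006,0,0],"roll": 0},
    {"hand": -1,"dp": [0,0,0],"roll": 0},
    {"hand": -1,"dp": [0,0,0],"roll": 0},
    {"hand": -1,"dp": [0,0,0],"roll": 0}
  ]
}}

```text
time: 14.98
ee_pos: [508.4, 280.4, 61.2]
eef_rot: [[-0.999, -0.053, -0.0], [-0.053, 0.999, -0.0], [0.0, -0.0, -1.0]]
contact_force: [-0.1, 0.2, -2.6]
grip_width: 0.408
finger_force: 14.0
```

Emit:
{"method": "play_rows", "body": {
  "series": [
    {"hand": -1,"dp": [-0.002,0,-0.0003],"roll": 0},
    {"hand": -1,"dp": [-0.0015,0,0],"roll": 0},
    {"hand": -1,"dp": [-0.0015,0,0],"roll": 0},
    {"hand": -1,"dp": [-0.001,0,0],"roll": 0},
    {"hand": -1,"dp": [-0.001,0,0],"roll": 0}
  ]
}}

```text
time: 15.6
ee_pos: [515.5, 280.8, 61.5]
eef_rot: [[-0.999, -0.053, -0.0], [-0.053, 0.999, -0.0], [0.0, -0.0, -1.0]]
contact_force: [-0.3, 0.5, -2.4]
grip_width: 0.414
finger_force: 14.0
```

Emit:
{"method": "play_rows", "body": {
  "series": [
    {"hand": -1,"dp": [-0.001,0,0],"roll": 0},
    {"hand": -1,"dp": [-0.001,0,0],"roll": 0},
    {"hand": -1,"dp": [-0.001,0,0],"roll": 0},
    {"hand": -1,"dp": [0,0,0],"roll": 0}
  ]
}}

```text
time: 16.1
ee_pos: [518.6, 281.1, 61.5]
eef_rot: [[-0.999, -0.053, 0.0], [-0.053, 0.999, 0.0], [-0.0, 0.0, -1.0]]
contact_force: [-0.3, 0.9, -2.0]
grip_width: 0.406
finger_force: 14.0
```

Emit:
{"method": "play_rows", "body": {
  "series": [
    {"hand": -1,"dp": [-0.0007,0,0],"roll": 0},
    {"hand": -1,"dp": [-0.0007,0,0],"roll": 0}
  ]
}}

```text
time: 16.35
ee_pos: [519.9, 281.1, 61.6]
eef_rot: [[-0.999, -0.053, -0.0], [-0.053, 0.999, -0.0], [0.0, -0.0, -1.0]]
contact_force: [0.3, -0.4, -1.3]
grip_width: 0.405
finger_force: 14.0
```

Emit:
{"method": "play_rows", "body": {
  "series": [
    {"hand": -1,"dp": [-0.0006,0,0],"roll": 0},
    {"hand": -1,"dp": [-0.0006,0,0],"roll": 0}
  ]
}}

```text
time: 16.6
ee_pos: [520.7, 281.0, 61.4]
eef_rot: [[-0.999, -0.053, -0.001], [-0.053, 0.999, -0.0], [0.001, -0.0, -1.0]]
contact_force: [-3.6, 0.8, -1.6]
grip_width: 0.41
finger_force: 14.0
```

Emit:
{"method": "play_rows", "body": {
  "series": [
    {"hand": -1,"dp": [-0.0005,0,0],"roll": 0}
  ]
}}

```text
time: 16.73
ee_pos: [520.8, 280.9, 61.3]
eef_rot: [[-0.999, -0.052, -0.001], [-0.052, 0.999, -0.0], [0.001, -0.0, -1.0]]
contact_force: [-5.2, 1.1, -0.5]
grip_width: 0.411
finger_force: 14.0
```

Wall contact is felt, so the lip is hooked. I'll lighten the grip and start rocking down.

Emit:
{"method": "play_rows", "body": {
  "series": [
    {"hand": -1,"dp": [0.0006,0,0],"roll": 0},
    {"hand": -1,"dp": [0,0,0],"roll": 0},
    {"hand": -1,"dp": [-0.001,0,0.0007],"roll": 0},
    {"hand": -1,"dp": [-0.001,0,0.0006],"roll": 0}
  ],
  "grip_force": 4.5
}}

```text
time: 17.23
ee_pos: [523.2, 281.2, 60.3]
eef_rot: [[-0.999, -0.053, 0.0], [-0.053, 0.999, -0.0], [-0.0, -0.0, -1.0]]
contact_force: [-2.2, -0.8, -1.5]
grip_width: 0.408
finger_force: 4.5
```

Emit:
{"method": "play_rows", "body": {
  "series": [
    {"hand": -1,"dp": [-0.001,0,0.0007],"roll": 0},
    {"hand": -1,"dp": [-0.001,0,0.0006],"roll": 0}
  ]
}}

```text
time: 17.48
ee_pos: [525.1, 281.4, 59.2]
eef_rot: [[-0.999, -0.053, 0.0], [-0.053, 0.999, 0.0], [-0.0, 0.0, -1.0]]
contact_force: [-3.7, -1.2, 2.3]
grip_width: 0.412
finger_force: 4.5
```

```bash
python3 -c "
from h import *
fit('w9')"
```

```text
tilt 0.161 centre(T) for near-end cuts [(np.float64(-5.9), np.float64(5.4)), (np.float64(-6.2), np.float64(5.3)), (np.float64(-6.3), np.float64(5.3))] [525.1 281.4  59.1] [-2.4 -0.7  1.3]
```

Tilt is 0.161 rad and the lip root is exactly at the rail edge. I'll continue down.

Emit:
{"method": "play_rows", "body": {
  "series": [
    {"hand": -1,"dp": [-0.0012,0,0.0009],"roll": 0},
    {"hand": -1,"dp": [-0.0012,0,0.0009],"roll": 0},
    {"hand": -1,"dp": [-0.0011,0,0.0009],"roll": 0},
    {"hand": -1,"dp": [0,0,0],"roll": 0}
  ],
  "grip_force": 7
}}

```text
time: 18.02
ee_pos: [528.9, 281.7, 56.3]
eef_rot: [[-0.999, -0.053, 0.001], [-0.053, 0.999, 0.0], [-0.001, 0.0, -1.0]]
contact_force: [-0.6, -0.5, 1.8]
grip_width: 0.412
finger_force: 7.0
```

```bash
python3 -c "
from h import *
fit('w10')"
```

```text
tilt 0.077 centre(T) for near-end cuts [(np.float64(-7.4), np.float64(6.4)), (np.float64(-7.9), np.float64(6.4)), (np.float64(-8.0), np.float64(6.4))] [528.9 281.7  56.3] [-0.3 -0.5  1.1]
```

Emit:
{"method": "play_rows", "body": {
  "series": [
    {"hand": -1,"dp": [0,0,0],"roll": 0},
    {"hand": -1,"dp": [-0.0008,0,0.0008],"roll": 0},
    {"hand": -1,"dp": [-0.0006,0,0.0008],"roll": 0},
    {"hand": -1,"dp": [0,0,0.0005],"roll": 0}
  ],
  "grip_force": 16
}}

```text
time: 18.58
ee_pos: [530.4, 281.7, 54.8]
eef_rot: [[-0.999, -0.053, 0.001], [-0.053, 0.999, 0.0], [-0.001, 0.0, -1.0]]
contact_force: [-0.8, -3.0, 7.0]
grip_width: 0.411
finger_force: 16.0
```

```bash
python3 -c "
from h import *
fit('w11')"
```

```text
tilt 0.036 centre(T) for near-end cuts [(np.float64(-7.9), np.float64(7.0)), (np.float64(-8.4), np.float64(7.0)), (np.float64(-8.5), np.float64(7.0))] [530.4 281.8  54.8] [-0.7 -2.6  6.1]
```

Emit:
{"method": "play_rows", "body": {
  "series": [
    {"hand": -1,"dp": [0,0,0.0006],"roll": 0},
    {"hand": -1,"dp": [0,0,0.0006],"roll": 0},
    {"hand": -1,"dp": [0,0,0.0006],"roll": 0}
  ]
}}

```text
time: 19.0
ee_pos: [531.4, 282.0, 53.6]
eef_rot: [[-0.999, -0.054, 0.003], [-0.054, 0.999, 0.001], [-0.003, 0.001, -1.0]]
contact_force: [2.5, -4.1, 7.0]
grip_width: 0.412
finger_force: 16.0
```

```bash
python3 -c "
from h import *
fit('w12')"
```

```text
tilt 0.0 centre(T) for near-end cuts [(np.float64(-8.4), np.float64(7.4)), (np.float64(-8.8), np.float64(7.4)), (np.float64(-9.0), np.float64(7.4))] [531.4 282.   53.6] [ 0.6 -2.8  7. ]
```

It is level with the centre at 61.0 mm. I'll press a touch more, release, lift and look.

Emit:
{"method": "play_rows", "body": {
  "series": [
    {"hand": -1,"dp": [0,0,0.0007],"roll": 0},
    {"hand": -1,"dp": [0,0,-0.0015],"roll": 0},
    {"hand": 0.3,"dp": [0,0,0],"roll": 0},
    {"hand": 0.3,"dp": [0,0,0],"roll": 0},
    {"hand": 0.3,"dp": [0,0,0],"roll": 0},
    {"hand": 0.3,"dp": [0,0,0],"roll": 0},
    {"hand": 0.3,"dp": [0,0,-0.02],"roll": 0},
    {"hand": 0.3,"dp": [0,0,-0.03],"roll": 0},
    {"hand": 0.3,"dp": [0,0,0],"roll": 0},
    {"hand": 0.3,"dp": [0,0,0],"roll": 0}
  ]
}}

```text
time: 20.3
ee_pos: [529.6, 281.5, 102.9]
eef_rot: [[-0.999, -0.053, -0.0], [-0.053, 0.999, 0.0], [0.0, 0.0, -1.0]]
contact_force: [-0.2, -0.1, -0.5]
grip_width: 0.653
finger_force: 0.0
```

Run:
```python
from h import *
s=snapshot("wrist");st=bot.state();print(st["ee_pos"],st["contact_force"],st["grip_width"])
W=pts(s);a=np.radians(3.0)
B=(W-[532.7,281.5,0])@np.array([[np.cos(a),-np.sin(a),0],[np.sin(a),np.cos(a),0],[0,0,1]])
m=(abs(B[...,0]+11)<50)&(abs(B[...,1])<30)&(B[...,2]>76)&(B[...,2]<95)
p=B[m];k=np.linalg.lstsq(np.c_[p[:,:2],np.ones(len(p))],p[:,2],rcond=None)[0]
print("slopes",k,"z",np.percentile(p[:,2],[5,50,95]),cv2.minAreaRect(p[:,:2].astype(np.float32)))
q=snapshot("side");cv2.imwrite("pics/s2.png",cv2.resize(np.hstack([q["pixels"][240:345,170:290]]),None,fx=5,fy=5,interpolation=cv2.INTER_CUBIC))
```

```text
[529.44564451 281.29679694 102.48325082] [-0.01439108  1.00649007  0.37174749] 0.6511172804849789
slopes [ 9.37206918e-03 -1.76777321e-03  8.27262773e+01] z [80.45393654 82.78378826 83.90769221] ((-9.797771453857422, -1.777017593383789), (70.96195983886719, 36.04370880126953), 0.16300775110721588)
```

View pics/s2.png

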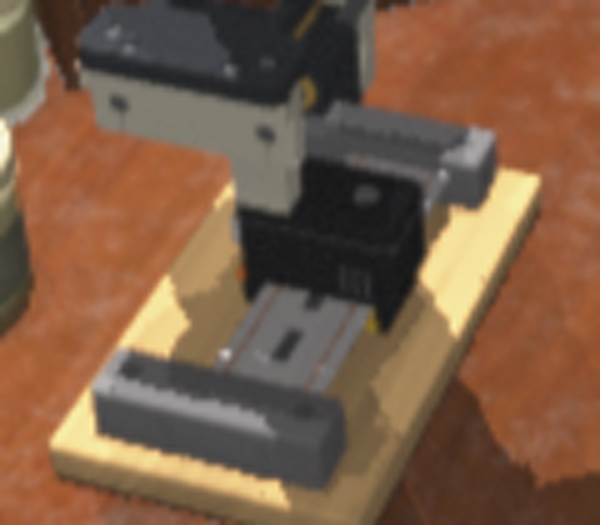

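The view shows the lamp flat on the rail between the blocks, with the yellow lip under the near edge at (375,320). For certainty I'll press lightly over the foot with closed fingers.

Emit:
{"method": "play_rows", "body": {
  "series": [
    {"hand": -1,"dp": [-0.01,0,0],"roll": 0},
    {"hand": -1,"dp": [0,0,0],"roll": 0},
    {"hand": -1,"dp": [0,0,0],"roll": 0},
    {"hand": -1,"dp": [0,0,0],"roll": 0},
    {"hand": -1,"dp": [0,0,0],"roll": 0},
    {"hand": -1,"dp": [0,0,0.01],"roll": 0},
    {"hand": -1,"dp": [0,0,0.006],"roll": 0},
    {"hand": -1,"dp": [0,0,0.002],"roll": 0},
    {"hand": -1,"dp": [0,0,0],"roll": 0},
    {"hand": -1,"dp": [0,0,0],"roll": 0}
  ]
}}

```text
time: 21.65
ee_pos: [540.0, 282.3, 85.3]
eef_rot: [[-0.999, -0.053, 0.0], [-0.053, 0.999, 0.0], [-0.0, 0.0, -1.0]]
contact_force: [0.6, -0.6, 0.2]
grip_width: 0.01
finger_force: 0.0
```

Emit:
{"method": "play_rows", "body": {
  "series": [
    {"hand": -1,"dp": [0,0,0.001],"roll": 0},
    {"hand": -1,"dp": [0,0,0.001],"roll": 0}
  ]
}}

```text
time: 21.9
ee_pos: [540.0, 282.2, 83.3]
eef_rot: [[-0.999, -0.053, 0.0], [-0.053, 0.999, 0.0], [-0.0, 0.0, -1.0]]
contact_force: [-1.5, -0.4, 6.4]
grip_width: 0.006
finger_force: 4.4
```

Emit:
{"method": "play_rows", "body": {
  "series": [
    {"hand": -1,"dp": [0,0,0.0007],"roll": 0},
    {"hand": -1,"dp": [0,0,0],"roll": 0}
  ]
}}

```text
time: 22.15
ee_pos: [540.1, 282.2, 83.3]
eef_rot: [[-0.999, -0.053, 0.001], [-0.053, 0.999, 0.0], [-0.001, 0.0, -1.0]]
contact_force: [-1.7, -1.2, 5.9]
grip_width: 0.007
finger_force: 3.1
```

Emit:
{"method": "play_rows", "body": {
  "series": [
    {"hand": -1,"dp": [0,0,0.0006],"roll": 0}
  ]
}}

```text
time: 22.28
ee_pos: [540.4, 282.3, 83.3]
eef_rot: [[-0.999, -0.053, 0.001], [-0.053, 0.999, 0.0], [-0.001, 0.0, -1.0]]
contact_force: [-3.0, -1.1, 13.0]
grip_width: 0.004
finger_force: 6.2
```

It stays rigid at 83.3 mm under 13 N, so it is home. One slight extra press, then retreat.

Emit:
{"method": "play_rows", "body": {
  "series": [
    {"hand": -1,"dp": [0,0,0.0004],"roll": 0},
    {"hand": -1,"dp": [0,0,-0.005],"roll": 0},
    {"hand": -1,"dp": [0,0,-0.03],"roll": 0},
    {"hand": -1,"dp": [0,0,-0.04],"roll": 0},
    {"hand": -1,"dp": [0.03,0,-0.04],"roll": 0},
    {"hand": -1,"dp": [0.04,0,-0.02],"roll": 0},
    {"hand": -1,"dp": [0.04,0,0],"roll": 0},
    {"hand": -1,"dp": [0,0,0],"roll": 0},
    {"hand": -1,"dp": [0,0,0],"roll": 0},
    {"hand": -1,"dp": [0,0,0],"roll": 0}
  ]
}}

```text
time: 23.52
ee_pos: [430.6, 276.4, 216.2]
eef_rot: [[-0.999, -0.052, -0.0], [-0.052, 0.999, -0.0], [0.0, -0.0, -1.0]]
contact_force: [-0.2, 0.3, 0.1]
grip_width: 0.005
finger_force: 0.0
```

Run:
```python
from h import *
s=snapshot("wrist");st=bot.state();print(st["ee_pos"],st["contact_force"])
W=pts(s);a=np.radians(3.0)
B=(W-[532.7,281.5,0])@np.array([[np.cos(a),-np.sin(a),0],[np.sin(a),np.cos(a),0],[0,0,1]])
m=(abs(B[...,0]+11)<50)&(abs(B[...,1])<30)&(B[...,2]>78)&(B[...,2]<95)
p=B[m];k=np.linalg.lstsq(np.c_[p[:,:2],np.ones(len(p))],p[:,2],rcond=None)[0]
print("slopes",k,cv2.minAreaRect(p[:,:2].astype(np.float32)))
print(job.job_done())
```

```text
[430.57595555 276.35115546 216.03940896] [0.58968855 0.08199464 0.21219497]
slopes [ 2.41095092e-02 -6.61712899e-02  8.33132432e+01] ((-23.805377960205078, -2.1587882041931152), (43.003177642822266, 1.0877506732940674), 0.025765683501958847)
the job is handed in; nothing more can be done
None
```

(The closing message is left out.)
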